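# Fit the cup head to the vortex mixer

### The arm

A 6-joint arm with a two-finger parallel gripper is mounted at the origin on the work surface. World frame = base frame: x ahead of the robot, y to its left, z up, the work surface at z = 0. Lengths are in m, angles in degrees, forces in N, time in s.
With the tool pointing down it reaches from about 0.4 to 0.825 m from the base axis. Payload 7 kg.
Tool frame: the origin (TCP) lies between the finger pads; the fingertips stand 19 mm ahead of it and the grasp point (between the pads) is the TCP (r.tip_extent is the distance from the TCP to the fingertips, in m); z points along the fingers, y is the direction in which the jaws open and shut (so a half turn about z gives the same grasp; the last joint's range is limited). The gripper opens to 88 mm and grips with 3 to 60 N. Pads are 19 mm wide; open, the fingers measure 130 mm over their backs; the gripper's body (78 mm by 193 mm) begins 47 mm behind the grasp point.
Start: joints at [83.428, 20.546, 0.682, 0, -70.136, -16.507], TCP at [0.265, 0.621, 0.246] pointing down, gripper open.
Joint ranges: [-176.03, 176.03], [-82.01, 121.73], [-58.28, 71.71], [-173.87, 95.51], [-174.79, -0.11], [-173.66, 173.66]. Speed limits (degrees/s): [136.94, 136.94, 172.46, 180, 180, 180].

### API

Orientations are given as [roll, pitch, yaw] about the fixed x, y, z axes, in that order (R = Rz(yaw) Ry(pitch) Rx(roll)).
In Python, from plant import r, capture, workorder, spotter gives the robot as it stands.
- The arm moves only by the tool step_arm, never from a script. Its argument "motion" is a list of rows, each a list of 5 numbers: the finger opening in m, from 0 to 0.0876, then the shift along the tool's x, y, z in m, then the turn about the tool's z in rad. In form: [[grip, dx, dy, dz, roll], ...]. A call has 1 to 5 rows; each row is the pose to reach, as a shift and turn from the pose commanded when the call began, along the tool's axes at that moment; what a row does not reach only later rows make up. A row lasts 1/8 s, in which the tool goes at most 62.5 mm and 10.7 degrees, less where a joint would pass 70% of its speed; a pose out of reach is approached as far as the arm can. A call with a gripper value outside its range is refused whole. The fingers move at their own pace and stop on an object; "newtons" is the grip in N (left out, the last holds). Time passes only in rows, so rows that repeat a pose let the fingers close. It gives the time, the measured TCP pose, the force and the opening at its end, in the units of the state.
- r.get_state(): the state, without advancing time (a new reading comes with each control period).
- capture(name): name is "scene" or "top" or "wrist"; returns a dict with "image" (420x560x3 uint8, red, green, blue), "z_map" (420x560 float32, m along the optical axis (not along the pixel's ray), 0 where there is no reading), "fx", "fy", "cx", "cy" (pixels), "pose" (4x4, takes a point from camera to world coordinates). Camera axes: x right, y down, z forward; pixel columns grow to the right and rows downward; lengths in m; the calibration is good to about 2 mm. A picture is of the moment at which its call begins.
- workorder.close_job(): hands the job in, once; it reports no verdict.
Trained networks look in the newest picture that a camera, given by its name, has taken for a name from the list of things; names that differ only in an ending like _2 or _b are one class to them, and where a whole thing is asked for, a point or a joint stands for the part that bears it (a point fixed in the world has none). Each returns a list of dicts, best first, with "p" (0 to 1); they miss things now and then, are a little off and sometimes report something else, mostly with a low value. They report only what shows in the picture. A call takes as long as a camera call. They do not tell look-alikes from the thing itself.
- spotter.regions_of(camera, label): "mask" (420x560 bool, what is visible of it).
- spotter.tip_of(camera, label): "location" ([x, y, z] in m, in world coordinates, good to about 4 mm: a listed point, or the origin of a listed thing).
The state is a dict: "time_s": time; "joints": joint angles; "qd": joint speeds; "joint_torque": joint torques, N m; "tcp_pos": TCP position; "eef_rot": TCP orientation; "contact_force": force on the tool from outside, world axes, zero at the start; "moment": the same for the moment, N m; "gripper_width": finger opening in m.
Only numpy, scipy, OpenCV 4.12 (cv2) and the standard library are available. Lean on these libraries where they do the work, as an engineer would, in place of code of your own. Each camera call takes 0.05 s, during which the arm holds its last target.

### The job

Fit the cup head to the vortex mixer: lift it out of the stand, put its tapered shank into the socket on top of the mixer and tap or press it firmly down until it is fully home, its shoulder down on the socket's collar, so that the taper's friction holds it upright. Then let go of it, and leave the other two heads in the stand.

Things in the scene. Friction and masses are not known exactly. Their poses are not given: they have to be found in the camera images.
- cup_head: Head to fit, upright in the stand: grey cup, diameter 40 mm, 34 mm tall (top 12 mm an open dish, wall 6 mm), on a steel taper shank 40 mm long, diameter 24 mm at the top, 14.5 mm near its chamfered tip. 90 g. Origin: on the axis at the flat shoulder under the cup, so the cup reaches 34 mm above it, the shank 40 mm below; z up. The shoulder rests on the stand: lift 45 mm to clear the hole.
- platform_head: Another head, to be left: grey flat disc, diameter 66 mm, 12 mm thick, on a 36 mm hub, same shank. Origin at its shoulder, top 26 mm above it; z up. The three heads stand 85 mm apart in a straight row, in any order, in a fixed white block 80 by 260 mm, 50 mm tall; only what is above the shoulder shows.
- slim_head: Third head, to be left in the stand: thin grey column, diameter 20 mm, on a 36 mm flange, same shank. Origin at its shoulder, top 50 mm above it; z up.
- socket (a point): Centre of the socket's mouth, z up, 115 mm above the bench: level with the top of a steel collar (diameter 52 mm, 12 mm high) on the mixer, a fixed white box 140 x 150 mm. Mouth 34 mm wide, 45 degree lead-in, sprung taper jaws below. Loosely set in, the head's origin stops about 9 mm above this point; a push rising to about 14 N drives it home, the origin then at this point; friction holds it.
There are look-alikes about, which are no part of the job. What is shaped like the cup_head but red or yellow is not meant.

How it is judged (in metres and radians):
At the end, for the whole second after the job is handed in: The cup head stands in the mixer's socket, upright within 10 degrees and within 10 mm of its axis, driven home so that its shoulder is less than 3 mm above the collar's top; it is at rest and let go. The other two heads have not been moved by more than 25 mm (z of cup_head in the frame of socket between -0.004 and 0.003 m and horizontal distance between cup_head and socket below 0.01 m and angle between cup_head's own z axis and vertical below 0.17 rad and linear speed of cup_head below 0.02 m/s and contact force between the fingers and cup_head below 0.1 N); the robot touches nothing.
It fails at once if one of the other two heads was taken from the stand or shifted by more than 25 mm (distance of any of platform_head, slim_head from where it was at the start of the episode above 0.025 m).
It also fails if it takes over 54 s, if anything falls off the work surface, if the arm or the gripper's body presses on something with over 40 N, if the wrist force passes 120 N, or if a joint passes its speed limit or range.

## Working session

There is one attempt and no reset: what is moved stays moved. The work goes in short steps, Python scripts to look and compute and a tool call to move; the robot and the scene stay as the last step left them, time stands still between calls to the robot, and variables do not carry over. Pictures are saved under pics/ and viewed, and the job is handed in when it is done.

Besides the shell and the picture viewer there is one more tool, called after "Request:" as name([rows], argument=value, ...), one row to a line, values as JSON. step_arm: Moves the arm, as the interface text tells. Its arguments: {"type":"object","properties":{"motion":{"type":"array","items":{"type":"array","items":{"type":"number"}}},"newtons":{"type":"number"}},"required":["motion"]}

```bash
mkdir -p pics; cat > h.py <<'E'
import numpy as np, cv2
from plant import r, capture, workorder, spotter
def save(c,n): cv2.imwrite('pics/'+n+'.png', cv2.cvtColor(c['image'],cv2.COLOR_RGB2BGR))
def world(c):
    z=c['z_map'];v,u=np.indices(z.shape)
    P=np.stack([(u-c['cx'])/c['fx']*z,(v-c['cy'])/c['fy']*z,z],-1)
    return P@c['pose'][:3,:3].T+c['pose'][:3,3]
E
python3 - <<'E'
from h import *
for n in ['top','scene']:
    c=capture(n); save(c,n+'1'); np.savez(n+'1.npz',**c)
    for l in ['cup_head','platform_head','slim_head','socket']:
        for d in spotter.tip_of(n,l): print(n,l,round(d['p'],2),np.round(d['location'],4), )
s=r.get_state();print(s)
E
```

```text
top cup_head 0.72 [0.534  0.0341 0.0375]
top cup_head 0.7 [0.6257 0.0193 0.0414]
top cup_head 0.68 [ 0.5719 -0.0796  0.0491]
top cup_head 0.55 [ 0.4625 -0.0653  0.0399]
top platform_head 0.79 [ 0.5806 -0.2429  0.0496]
top slim_head 0.45 [ 0.5821 -0.1638  0.0502]
top socket 0.97 [0.5385 0.2687 0.115 ]
scene cup_head 0.8 [0.6237 0.0225 0.041 ]
scene cup_head 0.8 [ 0.4601 -0.0691  0.0428]
scene cup_head 0.67 [ 0.576  -0.0797  0.0488]
scene cup_head 0.64 [0.5351 0.0303 0.0406]
scene platform_head 0.6 [ 0.5818 -0.2487  0.0495]
scene slim_head 0.89 [ 0.5798 -0.1632  0.0504]
scene socket 0.69 [0.5431 0.2703 0.1157]
{'time_s': 0.5, 'joints': array([ 8.34290823e+01,  2.05468162e+01,  6.81287398e-01, -1.67991668e-03,
       -7.01356753e+01, -1.65057701e+01]), 'qd': array([ 0.08333726, -0.06556373, -0.01663941,  0.04548798,  0.07541292,
        0.11711022]), 'joint_torque': array([ 3.71023525e-04, -5.81797814e+01,  2.93069065e+01,  6.99722841e+00,
        1.18743978e-02, -3.23089455e-05]), 'tcp_pos': array([0.26458527, 0.62094987, 0.2455457 ]), 'eef_rot': array([ 1.79998397e+02,  1.17274966e-03, -2.30772586e+01]), 'contact_force': array([-0.62827641,  0.23058694, -0.56521633]), 'moment': array([ 0.0207823 , -0.0187003 , -0.05370336]), 'gripper_width': 0.08762692860045136}
```

View pics/top1.png

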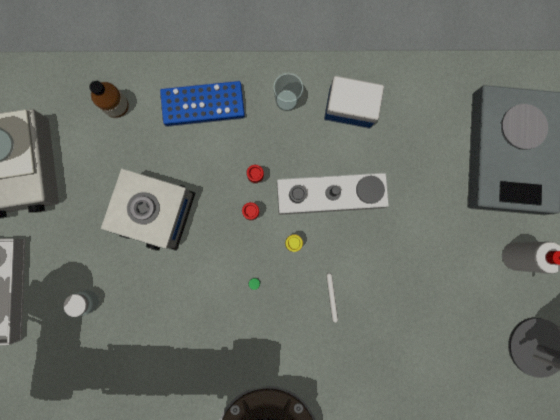

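View pics/scene1.png

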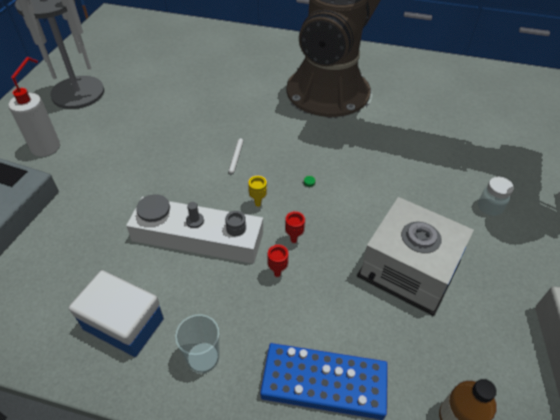

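```bash
python3 - <<'E'
from h import *
c=dict(np.load('top1.npz')); W=world(c)
def px(p):
    q=c['pose'][:3,:3].T@(np.array(p)-c['pose'][:3,3]); return q[0]/q[2]*c['fx']+c['cx'],q[1]/q[2]*c['fy']+c['cy']
for p in [[.534,.034,.04],[.6257,.02,.04],[.574,-.08,.05],[.4615,-.067,.04],[.58,-.164,.05],[.58,-.245,.05],[.54,.27,.115]]: print(p,np.round(px(p)))
# cup rim top z=.084, around the stand cup
m=(np.hypot(W[...,0]-.574,W[...,1]+.08)<.032)&(W[...,2]>.078)&(W[...,2]<.09)
P=W[m];print(m.sum(),np.median(P[:,2]))
print('rim',cv2.minEnclosingCircle(P[:,:2].astype(np.float32)),P[:,:2].min(0),P[:,:2].max(0))
m=(np.hypot(W[...,0]-.54,W[...,1]-.27)<.034)&(W[...,2]>.111)&(W[...,2]<.12)
P=W[m];print(m.sum(),np.median(P[:,2]))
print('collar',cv2.minEnclosingCircle(P[:,:2].astype(np.float32)),P[:,:2].min(0),P[:,:2].max(0))
m=(W[...,2]>.046)&(W[...,2]<.054)&(abs(W[...,0]-.58)<.07)&(abs(W[...,1]+.16)<.16)
print(cv2.minAreaRect(W[m][:,:2].astype(np.float32)))
u,v=px([.574,-.08,.08]);u,v=int(u),int(v)
im=cv2.cvtColor(c['image'],cv2.COLOR_RGB2BGR)[v-60:v+60,u-80:u+80];cv2.imwrite('pics/crop1.png',cv2.resize(im,None,fx=5,fy=5))
E
```

```text
[0.534, 0.034, 0.04] [249. 212.]
[0.6257, 0.02, 0.04] [254. 174.]
[0.574, -0.08, 0.05] [297. 194.]
[0.4615, -0.067, 0.04] [292. 242.]
[0.58, -0.164, 0.05] [332. 191.]
[0.58, -0.245, 0.05] [366. 191.]
[0.54, 0.27, 0.115] [139. 208.]
122 0.08255284022274928
rim ((0.5720150470733643, -0.07945654541254044), 0.02012663334608078) [ 0.55223041 -0.09876379] [ 0.59146544 -0.05948355]
283 0.11332660226000735
collar ((0.5406573414802551, 0.2662034034729004), 0.025964248925447464) [0.51581521 0.24125793] [0.56455923 0.29169694]
((0.5762690901756287, -0.16447818279266357), (0.08062581717967987, 0.2602691054344177), 2.7634034156799316)
```

View pics/crop1.png

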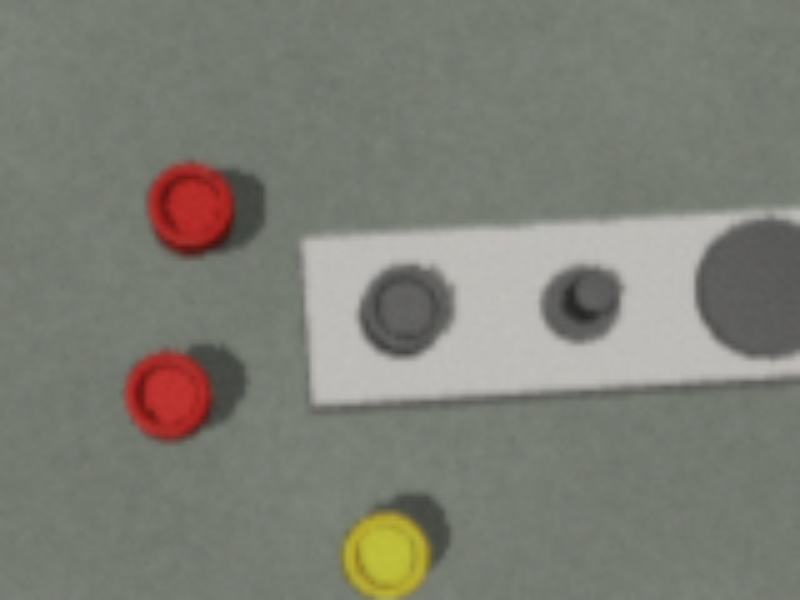

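Cup-shaped things (top view): red (255,174), red (250,212), yellow (293,242), grey (297,194). Only the grey one stands in the white stand and matches the description. The crop confirms a grey open dish, its rim fits a 40 mm diameter, and its position agrees with the stand's geometry at (0.572, -0.080). The socket is at (0.540, 0.267), pixel (142,208).

The jaws will close across the row (yaw -87.2°), which keeps them clear of the slim head.

Request:
step_arm([
  [0.0876, 0.11, 0.105, 0, 0.18],
  [0.0876, 0.14, 0.131, 0, 0.36],
  [0.0876, 0.18, 0.17, 0, 0.54],
  [0.0876, 0.22, 0.21, 0, 0.72],
  [0.0876, 0.26, 0.245, 0, 0.9],
])

```text
time_s: 1.12
tcp_pos: [0.3898, 0.3326, 0.2459]
eef_rot: [-180.0, 0.0, -75.0]
contact_force: [1.2, 0.7, 0.0]
gripper_width: 0.0876
```

```bash
cat >> h.py <<'E'
def to(x,y,z,yaw):
    s=r.get_state();p=s['tcp_pos'];a=np.deg2rad(s['eef_rot'][2])
    d=np.array([x,y,z])-p
    print('t',s['time_s'],'tcp',np.round(p,4),np.round(s['eef_rot'],2),'F',np.round(s['contact_force'],1),'w',round(s['gripper_width'],4))
    print('dx %.4f dy %.4f dz %.4f roll %.3f'%(d[0]*np.cos(a)+d[1]*np.sin(a),d[0]*np.sin(a)-d[1]*np.cos(a),-d[2],-np.deg2rad((yaw-s['eef_rot'][2]+180)%360-180)))
E
python3 -c "
from h import *
to(.572,-.08,.2,-87.24)"
```

```text
t 1.125 tcp [0.3898 0.3326 0.2459] [-1.7996e+02  3.0000e-02 -7.4950e+01] F [1.2 0.7 0. ] w 0.0876
dx 0.4457 dy -0.0688 dz 0.0459 roll 0.214
```

Request:
step_arm([
  [0.0876, 0.06, -0.01, 0, 0.1],
  [0.0876, 0.12, -0.02, 0, 0.21],
  [0.0876, 0.18, -0.03, 0, 0.21],
  [0.0876, 0.24, -0.038, 0, 0.21],
  [0.0876, 0.3, -0.046, 0, 0.21],
])

```text
time_s: 1.75
tcp_pos: [0.5138, 0.0555, 0.2461]
eef_rot: [-179.9, 0.0, -86.7]
contact_force: [1.6, 2.0, 0.1]
gripper_width: 0.0875
```

```bash
python3 -c "
from h import *
to(.572,-.08,.2,-87.24)"
```

```text
t 1.75 tcp [0.5138 0.0555 0.2461] [-1.7994e+02  2.0000e-02 -8.6660e+01] F [1.6 2.  0.1] w 0.0875
dx 0.1387 dy -0.0502 dz 0.0461 roll 0.010
```

Request:
step_arm([
  [0.0876, 0.055, -0.02, 0.01, 0.0],
  [0.0876, 0.1, -0.04, 0.03, 0.0],
  [0.0876, 0.133, -0.048, 0.046, 0.0],
  [0.0876, 0.133, -0.048, 0.046, 0.0],
  [0.0876, 0.133, -0.048, 0.046, 0.0],
])

```text
time_s: 2.38
tcp_pos: [0.5689, -0.0726, 0.1997]
eef_rot: [-180.0, -0.0, -86.7]
contact_force: [0.1, -0.9, 1.5]
gripper_width: 0.0878
```

```bash
python3 -c "
from h import *
to(.572,-.08,.073,-87.24)
c=capture('wrist');save(c,'w1');W=world(c)
m=(np.hypot(W[...,0]-.572,W[...,1]+.08)<.032)&(W[...,2]>.078)&(W[...,2]<.09)
P=W[m];print(m.sum(),np.median(P[:,2]),cv2.minEnclosingCircle(P[:,:2].astype(np.float32)),P[:,:2].min(0),P[:,:2].max(0))
"
```

```text
t 2.375 tcp [ 0.5689 -0.0726  0.1997] [-179.99   -0.    -86.7 ] F [ 0.1 -0.9  1.5] w 0.0878
dx 0.0075 dy -0.0027 dz 0.1267 roll 0.009
1076 0.08307531419844846 ((0.5730085968971252, -0.07796728610992432), 0.020054830238223076) [ 0.5536063  -0.09764202] [ 0.59268803 -0.05815542]
```

View pics/w1.png

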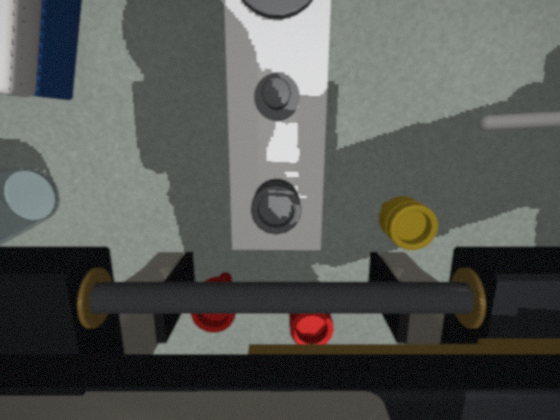

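The wrist view shows the grey cup at (277,205) between the finger lines, with the slim head at (277,95). Its measured centre, (0.573, -0.078), agrees with the top view within 2 mm. Going down now.

Request:
step_arm([
  [0.0876, 0.0065, -0.0035, 0.03, 0.009],
  [0.0876, 0.0065, -0.0035, 0.07, 0.009],
  [0.0876, 0.0065, -0.0035, 0.105, 0.009],
  [0.0876, 0.0065, -0.0035, 0.1265, 0.009],
  [0.0876, 0.0065, -0.0035, 0.1265, 0.009],
], newtons=30)

```text
time_s: 3.05
tcp_pos: [0.5719, -0.078, 0.0723]
eef_rot: [179.9, -0.0, -87.1]
contact_force: [-0.9, 0.4, 0.1]
gripper_width: 0.0876
```

Request:
step_arm([
  [0.03, 0, 0, 0, 0],
  [0.03, 0, 0, 0, 0],
  [0.03, 0, 0, 0, 0],
  [0.03, 0, 0, 0, 0],
  [0.03, 0, 0, 0, 0],
], newtons=30)

```text
time_s: 3.68
tcp_pos: [0.5727, -0.079, 0.0732]
eef_rot: [-180.0, 0.0, -87.2]
contact_force: [0.3, 0.0, -0.2]
gripper_width: 0.0429
```

Request:
step_arm([
  [0.03, 0, 0, 0, 0],
  [0.03, 0, 0, 0, 0],
  [0.03, 0, 0, 0, 0],
], newtons=40)

```text
time_s: 4.05
tcp_pos: [0.5728, -0.079, 0.0732]
eef_rot: [-180.0, -0.0, -87.2]
contact_force: [-0.8, -0.9, 2.4]
gripper_width: 0.0398
```

Request:
step_arm([
  [0.03, 0, 0, -0.015, 0],
  [0.03, 0, 0, -0.04, 0],
  [0.03, 0, 0, -0.08, 0],
  [0.03, 0, 0, -0.12, 0],
  [0.03, 0, 0, -0.147, 0],
])

```text
time_s: 4.68
tcp_pos: [0.5731, -0.079, 0.2231]
eef_rot: [-179.8, 0.0, -87.2]
contact_force: [-0.5, -0.5, -0.2]
gripper_width: 0.0394
```

```bash
python3 -c "
from h import *
to(.5403,.2665,.22,-87.24)
c=capture('wrist');save(c,'w2')
c=capture('scene');save(c,'s2')
"
```

```text
t 4.675 tcp [ 0.5731 -0.079   0.2231] [-1.7985e+02  1.0000e-02 -8.7190e+01] F [-0.5 -0.5 -0.2] w 0.0394
dx -0.3466 dy 0.0158 dz 0.0031 roll 0.001
```

View pics/s2.png

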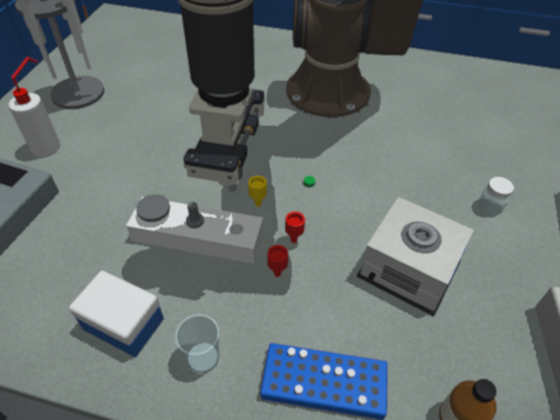

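View pics/w2.png

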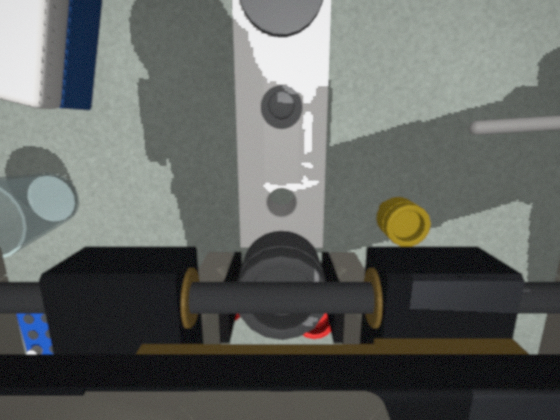

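The cup is held: the width is 39.4 mm and the stand hole at (282,200) is empty. Moving to the mixer.

Request:
step_arm([
  [0.03, -0.04, 0.002, 0, 0],
  [0.03, -0.095, 0.004, 0, 0],
  [0.03, -0.15, 0.007, 0, 0],
  [0.03, -0.205, 0.01, 0, 0],
  [0.03, -0.25, 0.012, 0, 0],
])

```text
time_s: 5.4
tcp_pos: [0.5477, 0.1721, 0.2202]
eef_rot: [180.0, 0.0, -87.2]
contact_force: [0.7, 0.2, -0.5]
gripper_width: 0.0391
```

Request:
step_arm([
  [0.03, -0.04, 0.002, 0, 0],
  [0.03, -0.07, 0.003, 0, 0],
  [0.03, -0.08, 0.004, 0, 0],
  [0.03, -0.08, 0.004, 0, 0],
  [0.03, -0.08, 0.004, 0, 0],
])

```text
time_s: 6.02
tcp_pos: [0.5405, 0.2489, 0.22]
eef_rot: [180.0, -0.0, -87.2]
contact_force: [-1.0, 0.2, -0.5]
gripper_width: 0.0393
```

```bash
python3 -c "
from h import *
to(.5405,.2663,.2,-87.24)
c=capture('wrist');save(c,'w3');W=world(c)
m=(np.hypot(W[...,0]-.54,W[...,1]-.267)<.034)&(W[...,2]>.111)&(W[...,2]<.12)
P=W[m];print(m.sum(),cv2.minEnclosingCircle(P[:,:2].astype(np.float32)),P.min(0),P.max(0))
for d in spotter.tip_of('wrist','socket')+spotter.tip_of('wrist','cup_head'):print(d['p'],d['location'])
"
```

```text
t 6.025 tcp [0.5405 0.2489 0.22  ] [ 1.7998e+02 -2.0000e-02 -8.7230e+01] F [-1.   0.2 -0.5] w 0.0393
dx -0.0173 dy -0.0009 dz 0.0200 roll 0.000
1090 ((0.5416511297225952, 0.2678605914115906), 0.025800960138440132) [0.51605265 0.24240374 0.1110259 ] [0.56724964 0.27412057 0.11666079]
0.94 [0.5469, 0.2713, 0.1129]
0.75 [0.5417, 0.2441, 0.1929]
```

View pics/w3.png

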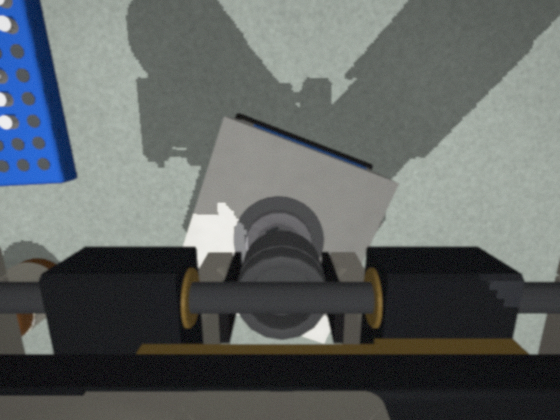

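Request:
step_arm([
  [0.03, -0.018, -0.0014, 0, 0],
  [0.03, -0.018, -0.0014, 0.01, 0],
  [0.03, -0.018, -0.0014, 0.03, 0],
  [0.03, -0.018, -0.0014, 0.045, 0],
  [0.03, -0.018, -0.0014, 0.055, 0],
])

```text
time_s: 6.8
tcp_pos: [0.5408, 0.2677, 0.1638]
eef_rot: [179.9, -0.0, -87.2]
contact_force: [0.7, -0.6, -0.9]
gripper_width: 0.0394
```

Request:
step_arm([
  [0.03, 0, 0, 0.004, 0],
  [0.03, 0, 0, 0.008, 0],
  [0.03, 0, 0, 0.012, 0],
  [0.03, 0, 0, 0.016, 0],
  [0.03, 0, 0, 0.016, 0],
])

```text
time_s: 7.42
tcp_pos: [0.5414, 0.2677, 0.1491]
eef_rot: [-180.0, -0.0, -87.2]
contact_force: [3.8, -2.7, -2.3]
gripper_width: 0.0392
```

The side force (+3.8, -2.7) shows a small lateral offset. I'll ease that way, then push.

Request:
step_arm([
  [0.03, 0.0008, -0.001, 0, 0],
  [0.03, 0.0008, -0.001, 0, 0],
  [0.03, 0.0008, -0.001, 0, 0],
], newtons=50)

```text
time_s: 7.8
tcp_pos: [0.542, 0.2673, 0.149]
eef_rot: [180.0, 0.0, -87.2]
contact_force: [1.1, -1.8, -0.3]
gripper_width: 0.0388
```

Request:
step_arm([
  [0.03, 0, 0, 0.002, 0],
  [0.03, 0, 0, 0.004, 0],
  [0.03, 0, 0, 0.006, 0],
  [0.03, 0, 0, 0.006, 0],
])

```text
time_s: 8.3
tcp_pos: [0.5423, 0.2673, 0.1439]
eef_rot: [-180.0, 0.0, -87.2]
contact_force: [-2.0, -1.1, 6.1]
gripper_width: 0.0393
```

Request:
step_arm([
  [0.03, 0.0004, 0.0003, 0.002, 0],
  [0.03, 0.0004, 0.0003, 0.004, 0],
  [0.03, 0.0004, 0.0003, 0.005, 0],
  [0.03, 0.0004, 0.0003, 0.006, 0],
  [0.03, 0.0004, 0.0003, 0.006, 0],
])

```text
time_s: 8.93
tcp_pos: [0.5426, 0.2674, 0.1392]
eef_rot: [-179.8, 0.1, -87.1]
contact_force: [-2.7, -1.0, 11.8]
gripper_width: 0.0393
```

Request:
step_arm([
  [0.03, 0, 0.0004, 0.001, 0],
  [0.03, 0, 0.0004, 0.002, 0],
  [0.03, 0, 0.0004, 0.003, 0],
  [0.03, 0, 0.0004, 0.003, 0],
])

```text
time_s: 9.43
tcp_pos: [0.5426, 0.2675, 0.138]
eef_rot: [-179.8, 0.1, -87.1]
contact_force: [-7.4, -3.0, 25.3]
gripper_width: 0.0393
```

The force jumped to 25 N with almost no travel, and the TCP is at 0.138, the expected home height. Now unload and open.

Request:
step_arm([
  [0.03, 0, -0.0004, -0.002, 0],
  [0.0876, 0, -0.0004, -0.002, 0],
  [0.0876, 0, -0.0004, -0.002, 0],
  [0.0876, 0, -0.0004, -0.002, 0],
  [0.0876, 0, -0.0004, -0.002, 0],
])

```text
time_s: 10.05
tcp_pos: [0.5417, 0.2668, 0.1357]
eef_rot: [180.0, -0.0, -87.2]
contact_force: [-0.2, 1.3, -0.4]
gripper_width: 0.074
```

Request:
step_arm([
  [0.0876, 0, 0, 0, 0],
  [0.0876, 0, 0, 0, 0],
  [0.0876, 0, 0, -0.01, 0],
  [0.0876, 0, 0, -0.05, 0],
  [0.0876, 0, 0, -0.09, 0],
])

```text
time_s: 10.68
tcp_pos: [0.5418, 0.2667, 0.2277]
eef_rot: [180.0, -0.0, -87.2]
contact_force: [0.6, 0.2, -0.3]
gripper_width: 0.0879
```

Request:
step_arm([
  [0.0876, -0.05, 0, -0.02, 0],
  [0.0876, -0.1, 0, -0.02, 0],
  [0.0876, -0.15, 0, -0.02, 0],
  [0.0876, -0.15, 0, -0.02, 0],
  [0.0876, -0.15, 0, -0.02, 0],
])

```text
time_s: 11.3
tcp_pos: [0.5343, 0.4166, 0.2463]
eef_rot: [180.0, -0.0, -87.2]
contact_force: [-0.4, -0.9, -0.8]
gripper_width: 0.0873
```

```bash
python3 -c "
from h import *
to(.5,.4,.2,-87)
for n in ['wrist','top','scene']:
  c=capture(n);save(c,n+'9');W=world(c)
  for z0,z1,R in [(.142,.155,.032),(.111,.12,.036),(.128,.141,.016)]:
    m=(np.hypot(W[...,0]-.5415,W[...,1]-.267)<R)&(W[...,2]>z0)&(W[...,2]<z1)
    P=W[m]
    if len(P)>5: print(n,m.sum(),'z',np.median(P[:,2]),cv2.minEnclosingCircle(P[:,:2].astype(np.float32)))
  print([(l,round(d['p'],2),np.round(d['location'],4)) for l in ('cup_head','slim_head','platform_head') for d in spotter.tip_of(n,l)])
"
```

```text
t 11.3 tcp [0.5343 0.4166 0.2463] [ 1.800e+02 -1.000e-02 -8.716e+01] F [-0.4 -0.9 -0.8] w 0.0873
dx 0.0149 dy 0.0351 dz 0.0463 roll -0.003
wrist 857 z 0.14805704206938167 ((0.5418145656585693, 0.27356863021850586), 0.018943244591355324)
wrist 1096 z 0.11437875821252105 ((0.5415802597999573, 0.2688480019569397), 0.025882277637720108)
wrist 566 z 0.13648395171689967 ((0.5422635078430176, 0.2701404094696045), 0.01367944199591875)
[('cup_head', 0.75, array([0.5436, 0.2661, 0.1133]))]
top 156 z 0.14739592683473185 ((0.5415492057800293, 0.2663606107234955), 0.02001560665667057)
top 124 z 0.11370354936720523 ((0.5405932068824768, 0.2660481631755829), 0.02590552158653736)
top 126 z 0.1361442935182124 ((0.5425138473510742, 0.26936590671539307), 0.013604632578790188)
[('cup_head', 0.79, array([0.5339, 0.0346, 0.0396])), ('cup_head', 0.62, array([0.6253, 0.0183, 0.04  ])), ('cup_head', 0.58, array([0.5449, 0.2697, 0.1118])), ('slim_head', 0.59, array([ 0.5797, -0.1636,  0.0498])), ('platform_head', 0.64, array([ 0.5755, -0.246 ,  0.0481]))]
scene 245 z 0.1479576253423336 ((0.5443413257598877, 0.2684522569179535), 0.020793931558728218)
scene 204 z 0.11471621390382136 ((0.5436093807220459, 0.26789459586143494), 0.02572195790708065)
scene 107 z 0.13737008258269923 ((0.5386945009231567, 0.2696049213409424), 0.012998183257877827)
[('cup_head', 0.85, array([0.5353, 0.0277, 0.0378])), ('cup_head', 0.71, array([0.6204, 0.0245, 0.044 ])), ('cup_head', 0.62, array([0.5441, 0.2681, 0.1148])), ('cup_head', 0.62, array([ 0.4591, -0.0708,  0.0419])), ('cup_head', 0.33, array([ 0.5783, -0.1637,  0.049 ])), ('slim_head', 0.92, array([ 0.5773, -0.1636,  0.0534])), ('platform_head', 0.62, array([ 0.5852, -0.2458,  0.0485]))]
```

View pics/scene9.png

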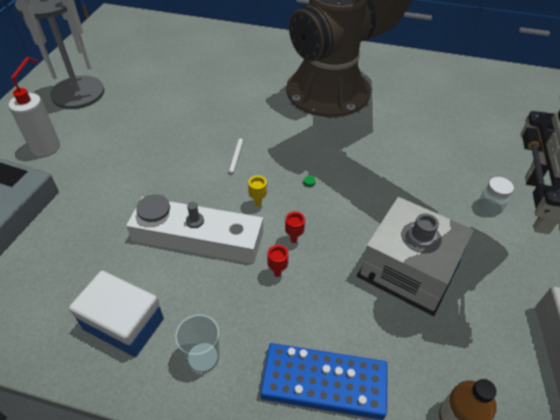

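View pics/wrist9.png

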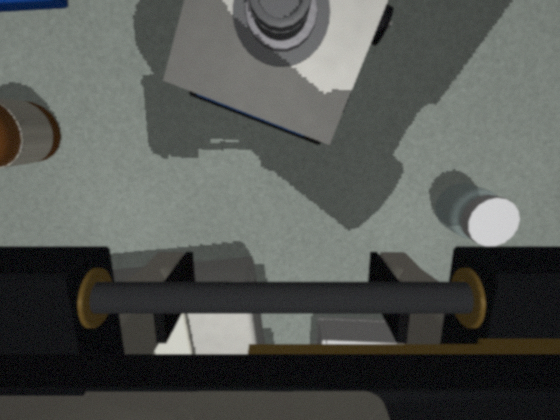

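Rim height minus collar height is 33.7, 33.7 and 33.2 mm in the three cameras (34 mm is home). The two are coaxial within 1 mm in the top and scene views.

```bash
python3 -c "
from h import *
print(workorder.close_job())"
```

```text
the job is handed in; nothing more can be done
None
```

I lifted the grey cup head out of the stand, put it in the mixer's socket, pressed it home, let go and backed the arm off. The job was handed in at about 12 s on the robot's clock; no verdict is reported.

- **Pressing home:** the push force rose to about 12 N, then jumped to 25 N with almost no travel. The gripper was then at the height expected with the shoulder on the collar.
- **Seating:** the cup's rim is 33.2–33.7 mm above the collar in all three cameras, where 34 mm is fully home. The top and scene cameras put it within about 1 mm of the socket's axis.
- **Other heads:** the slim and platform heads are still in the stand. Their measured positions changed only by detector noise, at most about 5 mm.
- **Disagreements:** the wrist camera put the rim centre about 5 mm off the collar's, but the cup was cut off at the edge of that picture, so I discounted it. One low-confidence report (0.33) of a cup head at the slim head's place was a false detection.

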